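# Hardness check on a cast resin disc

## Task

Check how hard the thick resin disc has cured. Seat it flat, marked face up, in the round recess of the metal test block (the two thin discs are too thin for a true reading: leave them alone, like everything else on the table); then lift the dial hardness gauge out of its stand by the sprung black handle on top, turn its dial to face the robot, and press its foot upright and flat onto the middle of the disc's ring mark with a light push, so that the point is pushed home and the handle's spring is partly compressed, neither slack nor bottomed. The program finishes while still holding the gauge there: do not let go, the reading is taken while it is held.

Things in the scene. Friction and masses are not known exactly. Their poses are not given: they have to be found in the camera images.
- thick_disc: The disc to be tested: round ivory cast resin disc, 34 mm diameter, 15 mm thick, 18 g, rim edges rounded 1 mm. Lies flat on the table with its mark up. Origin: centre of the underside; z up through the disc. On the top face a scribed ring (25 mm diameter) and a small cross at the centre.
- thin_disc_a: One of two thin discs of the same resin and diameter (34 mm), 5 mm thick. Not to be moved. Origin: centre of the underside.
- thin_disc_b: The other thin disc, the same (34 mm diameter, 5 mm thick). Not to be moved. Origin: centre of the underside.
- test_block: Fixed metal specimen block, 80 x 70 mm (x, y), 15 mm high. In the middle of its top a round blind recess, 37 mm diameter, 1.5 mm chamfer, 4.5 mm deep: the thick disc fits with 1.5 mm to spare all round and stands 10.5 mm proud (top 25.5 mm above the table). Origin: centre of the underside; z up.
- recess_mouth (a point): Centre of the recess, at the level of the block's top face (15 mm above the table). Axes as test_block's.
- gauge: Dial hardness gauge, 0.22 kg, 138 mm tall. Origin: centre of the flat foot face; z up; the dial looks along -x. Stem and foot 20 mm diameter, collar 32 mm diameter 28-32 mm up, dial case 56 mm diameter, 26 mm thick (x), 34-90 mm up, sprung handle 100-138 mm up. Starts upright, dial turned up to 0.8 rad from -x, its collar resting on the stand's rim, the stem in the bore: lift 35 mm to clear.
- gauge_grip (a point): Middle of the gauge's black ribbed handle sleeve, where to grip it from above: sleeve 26 mm diameter, 122 mm above the foot face (handle slack); the sleeve's top is 16 mm above this point, the upper face of the flange below it (on which fingertips can push) 18 mm below. It moves with the handle. Axes as the gauge's.
- gauge_dial (a point): Middle of the gauge's dial face, 15 mm ahead of its axis and 62 mm above the foot face.
- gauge_handle (a joint): How far the sprung handle is pushed down towards the case, 0 (slack) to 0.008 m (bottomed). Preload 5 N, then 1 N per mm: 4 mm is 9 N, bottomed is 13 N. The handle cannot turn on the gauge.
- gauge_point (a joint): How far the sprung steel point under the foot is pushed in, 0 (standing 3 mm below the foot face) to 0.003 m (flush with the foot: fully home). Takes well under 1 N to start and about 1.2 N fully home (far less than the handle); it drives the dial's needle.
- gauge_stand: Fixed round steel stand for the gauge: foot 66 mm diameter, column 42 mm diameter, 36 mm high, bore 23 mm diameter (the gauge's foot hangs 28 mm down it, 8 mm above the table). Origin: centre of the underside.
- mixing_cup: Small mixing cup, 33 mm diameter, 28 mm tall, standing. Bystander. Origin: centre of the underside.
- tape: Roll of paper tape lying flat, 60 mm diameter, 19 mm high. Bystander. Origin: centre of the underside.
- drill_unit: Fixed control box of a rotary file at the back of the table, about 114 x 188 mm and 114 mm tall. Bystander. Origin: centre of the underside.
- ahead (a point): Reference point on the bare table top at its back edge, beyond the test block as seen from the robot; fixed, axes as the world's (x ahead of the robot). The dial shall look the opposite way to this x axis, towards the robot.
- dish: Round pressed steel dish, 102 mm diameter, 18 mm high, empty. Bystander. Origin: centre of the underside.
There are look-alikes about, which are no part of the job. Leave any green or orange look-alike of the thick_disc alone.

How it is judged (in metres and radians):
On the way:
1. the thick disc lies seated in the recess, flat and mark up, let go (z of thick_disc in the frame of recess_mouth below -0.003 m and horizontal distance between thick_disc and recess_mouth below 0.003 m and angle between thick_disc's own z axis and vertical below 0.06 rad and contact force between the fingers and thick_disc below 0.1 N), for 0.2 s.
At the end, for the whole second after the job is handed in: Thick disc seated in the recess (3 mm deep, tilt under 0.06 rad); gauge held on it, upright within 0.06 rad, foot within 5 mm of the disc's centre, dial facing the robot within 0.5 rad, point in over 2.2 mm, handle down 0.8 to 7.5 mm, 4 to 20 N on the disc, none on the block (z of thick_disc in the frame of recess_mouth below -0.003 m and horizontal distance between thick_disc and recess_mouth below 0.003 m and angle between each of thick_disc, gauge's own z axis and vertical below 0.06 rad and horizontal distance between gauge and thick_disc below 0.005 m and value of joint gauge_point above 0.0022 m and value of joint gauge_handle between 0.0008 and 0.0075 m and contact force between gauge and thick_disc between 4 and 20 N and contact force between the fingers and gauge above 2 N and contact force between gauge and test_block below 0.5 N and linear speed of gauge below 0.02 m/s and angle between the x axis of gauge and the x axis of ahead, either way round below 0.5 rad and x of ahead in the frame of gauge above 0.03 m); the arm keeps its last pose, push and grip.
It fails at once if the gauge is jammed onto the disc with more than 30 N (contact force between gauge and thick_disc above 30 N).
It fails at once if the gauge is tipped over (angle between gauge's own z axis and vertical above 0.6 rad).
It fails at once if a thin disc is moved (distance of any of thin_disc_a, thin_disc_b from where it was at the start of the episode above 0.02 m).
It fails at once if a bystander is knocked away (distance of any of dish, mixing_cup, tape from where it was at the start of the episode above 0.03 m).
It also fails if it takes over 54 s, if anything falls off the work surface, if the arm or the gripper's body presses on something with over 40 N, if the wrist force passes 120 N, or if a joint passes its speed limit or range.

## Robot

A 7-joint arm with a two-finger parallel gripper is mounted at the origin on the work surface; the furniture and walls round the work are solid. World frame = base frame: x ahead of the robot, y to its left, z up, the work surface at z = 0. Lengths are in m, angles in degrees, forces in N, time in s.
With the tool pointing down it reaches from about 0.425 to 0.875 m from the base axis. Payload 4.7 kg.
Tool frame: the origin (TCP) lies midway between the tips of the shut fingers; the grasp point (between the pads) lies behind it (env.grip_depth is the z of the grasp point in the tool frame, in m); z points along the fingers, y is the line along which they close (so a half turn about z gives the same grasp; the last joint's range is limited). The gripper opens to 85 mm and grips with 20 to 120 N. Pads are 22 mm wide; open, the fingers measure 114 mm over their backs; the gripper's body (76 mm by 85 mm) begins 54 mm behind the grasp point. The pads swing forward as they close: fully open they stand 13 mm farther back than shut.
Start: joints at [0.808, 18.392, -4.016, 83.108, 1.295, 78.541, -3.26], TCP at [0.65, -0, 0.231] pointing down, gripper open.
Joint ranges: [-163.93, 163.93], [-17.29, 119.83], [-79.2, 71.16], [3.27, 140.29], [-89.18, 269.18], [5.43, 117.66], [-154.24, 154.24]. Speed limits (degrees/s): [147.25, 147.25, 180, 180, 180, 180, 180].

## Interface

Orientations are given as [roll, pitch, yaw] about the fixed x, y, z axes, in that order (R = Rz(yaw) Ry(pitch) Rx(roll)).
In Python, from cell import env gives the robot as it stands. The module is installed in compiled form; this text tells all that it offers.
- The arm moves only by the tool carry_out, never from a script. Its argument "commands" is one flat list of numbers, 5 for each row, row after row: the finger opening in m, from 0 to 0.0854, then the shift along the tool's x, y, z in m, then the turn about the tool's z in degrees. In form: [gripper, tx, ty, tz, spin, gripper, tx, ty, tz, spin, ...]. A call has 1 to 12 rows; each row shifts and turns the commanded pose from where the row before left it, along the tool's axes as they then stand; what a row does not reach is not made up. A row lasts 1/12 s, in which the tool goes at most 41.7 mm and 7.16 degrees, less where a joint would pass 70% of its speed; a pose out of reach is approached as far as the arm can. A call with a gripper value outside its range is refused whole. The fingers move at their own pace and stop on an object; "grip_force" is the grip in N (left out, the last holds). Time passes only in rows, so rows that do not move let the fingers close. It gives the time, the measured TCP pose, the force, the opening and the grip force at its end, in the units of the state.
- env.get_obs(): the state, without advancing time (a new reading comes with each control period).
- env.grab_frame(name): name is "scene" or "side" or "wrist"; returns a dict with "image" (480x640x3 uint8, red, green, blue), "z_map" (480x640 float32, m along the optical axis (not along the pixel's ray), 0 where there is no reading), "fx", "fy", "cx", "cy" (pixels), "dist" ([k1, k2, p1, p2, k3] as OpenCV has them; the pictures are not rectified), "R" (3x3) and "t" (3): a world point X has camera coordinates R X + t. Camera axes: x right, y down, z forward; pixel columns grow to the right and rows downward; lengths in m; the calibration is good to about 2 mm. A picture is of the moment at which its call begins.
- env.close_job(): hands the job in; it is judged then, once.
Trained networks look in a picture, given as the dict that the camera call returned (one of the last four; its "shot" number tells which), for a name from the list of things; names that differ only in an ending like _2 or _b are one class to them, and where a whole thing is asked for, a point or a joint stands for the part that bears it (a point fixed in the world has none). Each returns a list of dicts, best first, with "score" (0 to 1); they miss things now and then, are a little off and sometimes report something else, mostly with a low value. They report only what shows in the picture. A call takes as long as a camera call. They do not tell look-alikes from the thing itself.
- env.search_frame(target, picture): "location" ([x, y, z] in m, in the coordinates of the camera as it stood for that picture, good to about 4 mm: the middle of the surface that is visible of it).
The state is a dict: "t": time; "q": joint angles; "dq": joint speeds; "effort": joint torques, N m; "tool_pos": TCP position; "tool_rot": TCP orientation; "ft_force": force on the tool from outside, world axes, zero at the start; "moment": the same for the moment, N m; "finger_gap": finger opening in m; "gripper_force": force on a finger pad.
Only numpy, scipy, OpenCV 4.12 (cv2) and the standard library are available. Lean on these libraries where they do the work, as an engineer would, in place of code of your own. Each camera call takes 0.05 s, during which the arm holds its last target. There are 200 camera calls.

## Working session

There is one attempt and no reset: what is moved stays moved. The work goes in short steps, Python scripts to look and compute and a tool call to move; the robot and the scene stay as the last step left them, time stands still between calls to the robot, and variables do not carry over. Pictures are saved under pics/ and viewed, at most 10 in all, crops included, and the job is handed in when it is done.

Besides the shell and the picture viewer there is one more tool, called after "Call:" as name(argument=value, ...) on one line, values as JSON. carry_out: Moves the arm, as the interface text tells. Its arguments: {"type":"object","properties":{"commands":{"type":"array"},"grip_force":{"type":"number"}},"required":["commands"]}

```bash
mkdir -p pics; cat > h.py <<'E'
import numpy as np, cv2
from cell import env
def world(f,p): return f["R"].T@(np.array(p)-f["t"])
def pix(f,u,v,z):
    # pixel to world at height z
    K=np.array([[f["fx"],0,f["cx"]],[0,f["fy"],f["cy"]],[0,0,1]])
    n=cv2.undistortPoints(np.array([[[u,v]]],float),K,np.array(f["dist"]))[0,0]
    d=f["R"].T@np.array([n[0],n[1],1]); c=-f["R"].T@f["t"]
    return c+d*(z-c[2])/d[2]
def toPix(f,X):
    K=np.array([[f["fx"],0,f["cx"]],[0,f["fy"],f["cy"]],[0,0,1]])
    return cv2.projectPoints(np.array([X],float),cv2.Rodrigues(f["R"])[0],np.array(f["t"],float),K,np.array(f["dist"]))[0][0,0]
def save(im,n): cv2.imwrite(f"pics/{n}.png",cv2.cvtColor(im,cv2.COLOR_RGB2BGR))
E
python3 - <<'E'
from h import *
np.set_printoptions(precision=4,suppress=True)
print(env.get_obs(),env.grip_depth)
for c in ["scene","side"]:
    f=env.grab_frame(c); save(f["image"],c+"0"); print(c,-f["R"].T@f["t"])
    for n in ["thick_disc","thin_disc_a","test_block","gauge","gauge_grip","gauge_dial","gauge_stand","mixing_cup","tape","dish"]:
        for r in env.search_frame(n,f)[:4]:
            w=world(f,r["location"]); print(n,round(r["score"],2),w,toPix(f,w))
E
```

```text
{'t': 0.0, 'q': array([ 0.8087, 18.439 , -4.0164, 83.1753,  1.2966, 78.5398, -3.2593]), 'dq': array([-0.0718,  0.0424, -0.0806,  0.0031, -0.0774,  0.1017, -0.061 ]), 'effort': array([ -0.0013, -49.358 ,  -0.3827, -31.4335,   0.013 ,   0.0113,
         0.    ]), 'tool_pos': array([ 0.6495, -0.0001,  0.2302]), 'tool_rot': array([-179.8911,    0.007 ,   90.0028]), 'ft_force': array([-0.0363,  0.3317,  0.7774]), 'moment': array([ 0.0075,  0.0519, -0.0279]), 'gripper_force': 0.0, 'finger_gap': 0.08574874723400108} -0.0187
scene [-0.1482  0.1204  1.1138]
thick_disc 0.78 [0.4588 0.0851 0.0138] [370.8135 263.1124]
thick_disc 0.67 [0.471  0.1945 0.1359] [314.8568 223.1319]
thick_disc 0.52 [0.5273 0.0827 0.0152] [372.7364 233.7405]
thick_disc 0.49 [0.5013 0.4144 0.0166] [210.9322 237.5601]
thin_disc_a 0.64 [0.5453 0.0078 0.007 ] [408.8238 229.8796]
thin_disc_a 0.56 [0.5166 0.3199 0.009 ] [258.0276 235.0039]
test_block 0.8 [ 0.4471 -0.0473  0.0143] [437.5479 271.0527]
gauge 0.65 [0.4646 0.1957 0.0913] [314.7575 238.4505]
gauge 0.3 [0.517  0.3196 0.0062] [258.3151 235.5483]
gauge_grip 0.59 [0.46
[... 688 characters left out ...]
07.7269]
thick_disc 0.29 [0.359  0.0453 0.0143] [274.0447 342.8808]
thin_disc_a 0.61 [0.5468 0.0105 0.0081] [381.1729 338.916 ]
test_block 0.64 [ 0.4504 -0.0677  0.0164] [341.9344 383.9495]
gauge 0.7 [0.4765 0.1777 0.0953] [319.3961 248.0893]
gauge_grip 0.83 [0.482  0.1846 0.1301] [321.4435 231.3269]
gauge_dial 0.92 [0.4708 0.1859 0.0933] [315.3346 246.4696]
gauge_stand 0.68 [0.4777 0.1757 0.0099] [320.0635 280.3474]
mixing_cup 0.72 [0.3625 0.0445 0.0159] [276.0482 342.2895]
mixing_cup 0.64 [ 0.4525 -0.0636  0.0128] [342.395  382.9147]
tape 0.95 [0.3839 0.3509 0.019 ] [256.2473 227.5769]
dish 0.63 [0.3562 0.2635 0.0009] [251.2655 263.9857]
dish 0.38 [0.5779 0.1685 0.0771] [372.0067 249.056 ]
```

View pics/scene0.png

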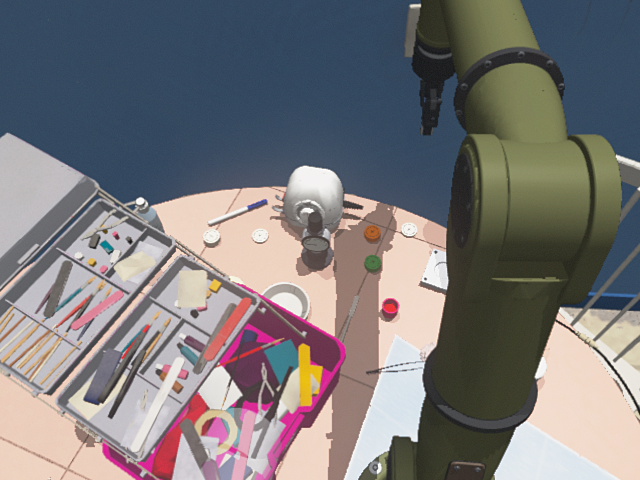

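View pics/side0.png

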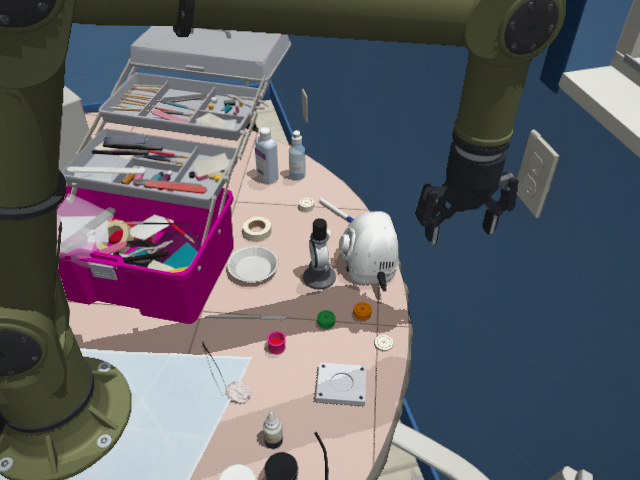

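```bash
python3 - <<'E'
from h import *
np.set_printoptions(precision=4,suppress=True)
def cloud(f):
    z=f["z_map"];v,u=np.mgrid[:480,:640]
    K=np.array([[f["fx"],0,f["cx"]],[0,f["fy"],f["cy"]],[0,0,1]])
    n=cv2.undistortPoints(np.stack([u,v],-1).reshape(-1,1,2).astype(float),K,np.array(f["dist"])).reshape(480,640,2)
    P=np.dstack([n*z[...,None],z]);W=(P-f["t"])@f["R"];W[z==0]=np.nan;return W
C=[]
for c,boxes in [("scene",[(190,215,90,60)]),("side",[(270,170,90,60)])]:
    f=env.grab_frame(c);W=cloud(f);np.save(c+"_W.npy",W);np.save(c+"_im.npy",f["image"])
    for x,y,w,h in boxes: C.append(cv2.resize(f["image"][y:y+h,x:x+w],(800*1//2*1,267),interpolation=cv2.INTER_CUBIC))
    # ivory discs
    for n,(x,y) in {"thick":(.503,.409),"thinb":(.517,.32),"thina":(.546,.008)}.items():
        m=(np.hypot(W[...,0]-x,W[...,1]-y)<.03)&(W[...,2]>(.010 if n=="thick" else .003))
        p=W[m]; 
        if len(p): print(c,n,len(p),np.median(p,0),p.min(0),p.max(0))
    # tall things near thick disc
    m=(np.hypot(W[...,0]-.503,W[...,1]-.409)<.12)&(W[...,2]>.02)
    p=W[m]
    if len(p): 
        g=np.round(p[:,:2]/.02).astype(int);
        for k in np.unique(g,axis=0): 
            q=p[(g==k).all(1)]; print(k*.02,len(q),q[:,2].max())
save(np.hstack(C),"crop1")
E
```

```text
scene thick 200 [0.5055 0.4152 0.0148] [0.4886 0.3976 0.0101] [0.5255 0.432  0.0201]
scene thinb 161 [0.518 0.316 0.005] [0.4939 0.2938 0.003 ] [0.5423 0.3473 0.0099]
scene thina 172 [0.5492 0.0072 0.0053] [ 0.5212 -0.0156  0.003 ] [0.5758 0.0362 0.3258]
[0.38 0.42] 2 0.2125457072230093
[0.38 0.44] 2 0.2111718607440032
[0.4  0.34] 5 0.021613579073367823
[0.4  0.36] 7 0.02261653022587963
[0.4  0.46] 10 0.22480408762831658
[0.4  0.48] 23 0.22965509676480816
[0.42 0.34] 1 0.02174136499457901
[0.42 0.36] 4 0.021820457985734617
[0.42 0.48] 14 0.23041154341439177
[0.42 0.5 ] 12 0.23010113452773698
[0.44 0.5 ] 37 0.2223776006376073
[0.44 0.52] 5 0.22083098772264606
[0.5  0.52] 159 0.12451200603199937
[0.52 0.4 ] 1 0.020078272182711635
[0.52 0.52] 128 0.12167058996299557
side thick 123 [0.5079 0.4113 0.0137] [0.4923 0.3933 0.0101] [0.5245 0.4311 0.018 ]
side thinb 13 [0.532  0.3139 0.0046] [0.5018 0.3027 0.0032] [0.5366 0.334  0.0059]
side thina 181 [0.5494 0.0045 0.0046] [ 0.5229 -0.0154  0.003 ] [0.5756 0.0223 0.2992]
[0.38 0.42] 31 0.21365003391778306
[0.38 0.44] 5 0.22515022756012854
[0.4  0.34] 1 0.020023532749990344
[0.4  0.36] 4 0.020959964475255125
[0.4  0.38] 3 0.02179006469134779
[0.4  0.44] 33 0.2238772053734738
[0.4  0.46] 70 0.2266320523318585
[0.4  0.48] 22 0.22529469887939635
[0.42 0.34] 2 0.021438301282767098
[0.42 0.36] 1 0.02085565185773579
[0.42 0.46] 5 0.2062094152280894
[0.42 0.48] 47 0.22964574059501494
[0.42 0.5 ] 41 0.23486988659352842
[0.44 0.5 ] 24 0.22143345623569932
[0.44 0.52] 19 0.22057849282318168
[0.46 0.5 ] 2 0.22062773571759658
[0.46 0.52] 81 0.10920249543116856
[0.5  0.52] 175 0.12406042041438316
[0.52 0.5 ] 5 0.07347229315736444
[0.52 0.52] 276 0.12452093531798328
[0.54 0.52] 24 0.07692895214001577
```

View pics/crop1.png

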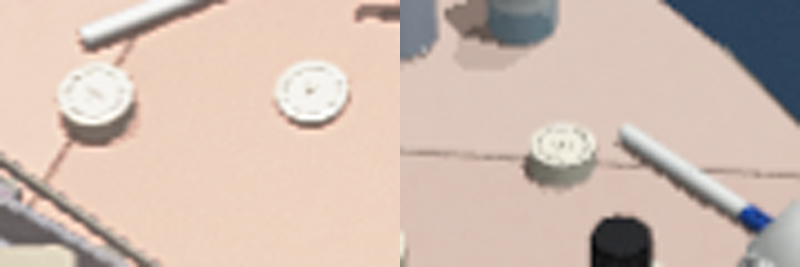

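Ivory candidates in the scene image are (210,237), top about 15 mm, then (260,235) and (409,230), both about 5 mm. Orange (372,233) and green (373,263) are look-alikes. The crop shows a tall visible rim only at (210,237), so that is the thick disc, near (0.506, 0.413). I'll move above it to look with the wrist camera.

Call:
carry_out(commands=[0.085,0.034,-0.012,0,0,0.085,0.034,-0.012,0,0,0.085,0.034,-0.012,0,0,0.085,0.034,-0.012,0,0,0.085,0.034,-0.012,0,0,0.085,0.034,-0.012,0,0,0.085,0.034,-0.012,0,0,0.085,0.034,-0.012,0,0,0.085,0.034,-0.012,0,0,0.085,0.034,-0.012,0,0,0.085,0.034,-0.012,0,0,0.085,0.034,-0.012,0,0])

```text
t: 2.2
tool_pos: [0.5053, 0.4095, 0.2315]
tool_rot: [180.0, -0.0, 90.0]
ft_force: [-0.2, 0.2, 0.2]
finger_gap: 0.0848
gripper_force: 0.0
```

```bash
python3 - <<'E'
from h import *
np.set_printoptions(precision=4,suppress=True)
o=env.get_obs();print(o["t"],o["q"],o["tool_pos"],o["tool_rot"])
f=env.grab_frame("wrist");save(f["image"],"w1");print(-f["R"].T@f["t"])
for n in ["thick_disc","thin_disc_a"]:
  for r in env.search_frame(n,f)[:4]:
    w=world(f,r["location"]);print(n,r["score"],w,toPix(f,w))
# obstacles along radial line to disc
for c in ["scene","side"]:
    W=np.load(c+"_W.npy").reshape(-1,3);a=np.arctan2(.413,.506);u=W[:,0]*np.cos(a)+W[:,1]*np.sin(a);v=-W[:,0]*np.sin(a)+W[:,1]*np.cos(a)
    for s in np.arange(.25,.85,.05):
        m=(abs(u-s)<.025)&(abs(v)<.08)&(W[:,2]<.35);print(c,round(s,2),m.sum(),W[m,2].max() if m.any() else None)
E
```

```text
2.2 [-28.0297  19.2945 -17.1543  82.6295   5.714   78.9029 -45.3867] [0.5053 0.4095 0.2315] [179.9718  -0.0079  89.9867]
[0.5057 0.4767 0.3753]
thick_disc 0.79 [0.5113 0.4149 0.0176] [326.419 200.878]
thick_disc 0.33 [0.389  0.3645 0.0195] [191.0414 256.5935]
thin_disc_a 0.95 [0.5225 0.3185 0.0051] [337.4442 297.6831]
thin_disc_a 0.33 [0.4827 0.214  0.0406] [295.9748 413.2234]
scene 0.25 2639 0.14886871163703128
scene 0.3 2533 0.14758039004047963
scene 0.35 1803 0.18283784667748848
scene 0.4 2366 0.19185957621321162
scene 0.45 1669 0.18423110815834373
scene 0.5 1144 0.19952124887136136
scene 0.55 1083 0.20437443123823726
scene 0.6 1164 0.009874240314288922
scene 0.65 1328 0.020078272182711635
scene 0.7 1373 0.07830221225144364
scene 0.75 1317 0.11300527249554605
scene 0.8 306 0.004203730865195164
side 0.25 3372 0.1457737899903411
side 0.3 2058 0.14493738119547445
side 0.35 2106 0.18164748926162347
side 0.4 2352 0.18908239767676188
side 0.45 2018 0.18165356486047876
side 0.5 1330 0.1965706354685307
side 0.55 1140 0.2068736908958907
side 0.6 910 0.0034902583701319884
side 0.65 963 0.01802717080203596
side 0.7 1001 0.09748123358023512
side 0.75 1106 0.12049654316776955
side 0.8 245 0.002463932542732572
```

View pics/w1.png

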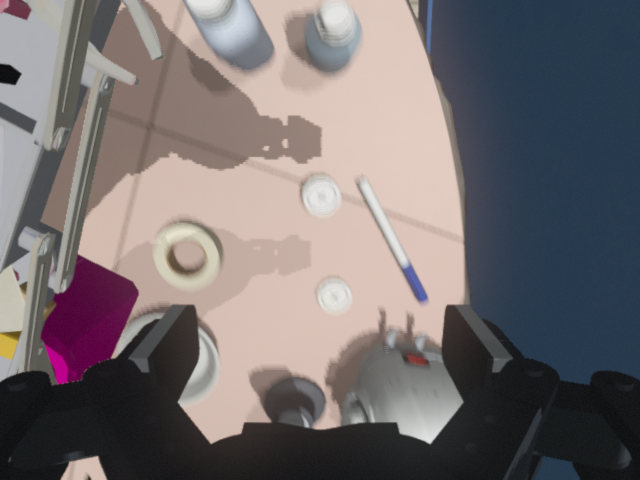

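Wrist image: thick disc at (321,196) with a thicker rim, thin disc b at (334,296), a pen to its right at (362,182)–(420,300), and bottles at the top. The fingers should close along world y to clear the pen, so I'll spin 90° and measure the centre.

```bash
cat >> h.py <<'E'
def disc(f,X,rad=0.03,h=0.015,thr=None):
    "centre of pale blob near X at height h (flood by brightness/low saturation)"
    u,v=toPix(f,X); s=int(rad*abs(f["fx"])/ (f["R"]@np.array(X)+f["t"])[2])
    x0,y0=int(u)-s,int(v)-s; im=f["image"][y0:y0+2*s,x0:x0+2*s]
    hsv=cv2.cvtColor(im,cv2.COLOR_RGB2HSV)
    m=((hsv[...,1]<35)&(hsv[...,2]>(thr or 170))).astype(np.uint8)
    m=cv2.morphologyEx(m,cv2.MORPH_CLOSE,np.ones((5,5)))
    n,l,st,c=cv2.connectedComponentsWithStats(m)
    k=1+np.argmax(st[1:,4]); cn=max(cv2.findContours((l==k).astype(np.uint8),0,2)[0],key=len)
    e=cv2.fitEllipse(cv2.convexHull(cn)); p=(e[0][0]+x0,e[0][1]+y0)
    return p,e[1],pix(f,*p,h)
E
python3 - <<'E'
from h import *
np.set_printoptions(precision=4,suppress=True)
f=env.grab_frame("wrist")
print(disc(f,[.508,.413,.015]), disc(f,[.5225,.3185,.005],h=.005))
print((f["R"]@[.508,.413,.015]+f["t"])[2], f["fx"])
f=env.grab_frame("scene");print(disc(f,[.508,.413,.015]))
E
```

```text
((326.6248474121094, 204.25992584228516), (38.5679817199707, 39.10124206542969), array([0.5087, 0.4146, 0.015 ])) ((338.0932331085205, 303.2204246520996), (32.915687561035156, 35.372032165527344), array([0.5211, 0.3162, 0.005 ]))
0.36476398943780053 414.50121142288555
((210.93795204162598, 235.33350372314453), (14.12061882019043, 17.115543365478516), array([0.5076, 0.4156, 0.015 ]))
```

Call:
carry_out(commands=[0.085,0,0,0.005,7,0.085,0,0,0.005,7,0.085,0,0,0.005,7,0.085,0,0,0.005,7,0.085,0,0,0.005,7,0.085,0,0,0.005,7,0.085,0,0,0.005,7,0.085,0,0,0.005,7,0.085,0,0,0.005,7,0.085,0,0,0.005,7])

```text
t: 3.28
tool_pos: [0.5077, 0.4054, 0.1813]
tool_rot: [179.9, -0.0, 19.4]
ft_force: [-0.2, -0.3, -0.7]
finger_gap: 0.0847
gripper_force: 0.0
```

```bash
python3 - <<'E'
from h import *
o=env.get_obs();print(o["t"],o["q"],o["tool_pos"],o["tool_rot"])
E
```

```text
3.2833 [ -35.27009608   20.01395659   -7.26137101   86.84614379    2.66432253
   73.30327983 -113.43223741] [0.50772531 0.40544133 0.18125508] [ 1.79933627e+02 -2.94419426e-02  1.94309089e+01]
```

Call:
carry_out(commands=[0.085,0.0035,-0.009,0.015,0,0.085,0,0,0.015,0,0.085,0,0,0.015,0,0.085,0,0,0.015,0,0.085,0,0,0.015,0,0.085,0,0,0.015,0,0.085,0,0,0.015,0,0.07,0,0,0.015,0,0.065,0,0,0,0,0.06,0,0,0,0])

```text
t: 4.12
tool_pos: [0.5062, 0.4164, 0.0599]
tool_rot: [179.9, 0.1, 20.0]
ft_force: [-0.3, -0.4, 0.5]
finger_gap: 0.06
gripper_force: 0.0
```

```bash
python3 - <<'E'
from h import *
np.set_printoptions(precision=4,suppress=True)
o=env.get_obs();print(o["tool_pos"],o["tool_rot"])
f=env.grab_frame("wrist");save(f["image"],"w2")
for r in env.search_frame("thick_disc",f)[:2]: w=world(f,r["location"]);print(r["score"],w,toPix(f,w))
try: print(disc(f,[.508,.415,.015]))
except Exception as e: print(e,toPix(f,[.508,.415,.015]))
f=env.grab_frame("side");save(f["image"],"s2")
E
```

```text
[0.5062 0.4164 0.0599] [179.933    0.1267  20.0484]
0.59 [0.5134 0.4161 0.0196] [325.8926 262.101 ]
((321.81800079345703, 261.09048080444336), (45.96546173095703, 69.41040802001953), array([0.5118, 0.4175, 0.015 ]))
```

View pics/w2.png

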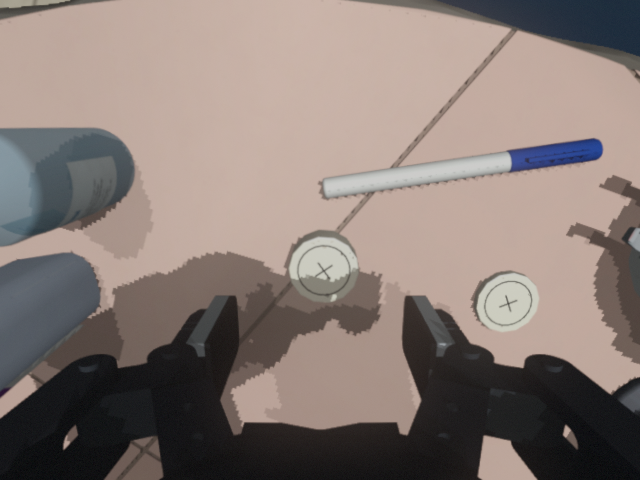

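Wrist image: the thick disc's cross is at (324,270), the finger midline at about column 321, and the pen and thin disc b are clear of the fingers.

```bash
cat >> h.py <<'E'
def dt(X,o=None):
    "shift in tool axes from the measured TCP to X (world)"
    from scipy.spatial.transform import Rotation as Ro
    o=o or env.get_obs(); return Ro.from_euler("xyz",o["tool_rot"],degrees=True).inv().apply(np.array(X)-o["tool_pos"])
E
python3 - <<'E'
from h import *
f=env.grab_frame("wrist"); X=pix(f,324.5,270,.015);print(X,dt(X))
E
```

```text
[0.50828402 0.41612617 0.015     ] [0.00035241 0.00223071 0.0475898 ]
```

```bash
cat >> h.py <<'E'
def tcp(n=6):
    P=[]
    for _ in range(n): env.grab_frame("side"); o=env.get_obs(); P.append(np.r_[o["tool_pos"],o["tool_rot"]%360,o["ft_force"]])
    P=np.array(P); return P.mean(0),P.std(0)
E
python3 - <<'E'
from h import *
np.set_printoptions(precision=4,suppress=True)
m,s=tcp();print(m,s)
E
```

```text
[  0.5067   0.4179   0.0622 180.0212 359.9211  20.0153   0.208    0.2076
  -0.0561] [0.0002 0.0001 0.0003 0.011  0.0292 0.0032 0.4761 0.7009 0.2954]
```

Call:
carry_out(commands=[0.06,0.001,0.002,0.01,0,0.06,0,0,0.01,0,0.06,0,0,0.01,0,0.06,0,0,0.01,0,0.06,0,0,0.01,0,0.06,0,0,0.008,0,0.06,0,0,0,0,0.02,0,0,0,0,0.02,0,0,0,0,0.02,0,0,0,0,0.02,0,0,0,0,0.02,0,0,0,0], grip_force=30)

```text
t: 5.62
tool_pos: [0.5082, 0.4164, 0.004]
tool_rot: [-180.0, -0.1, 20.0]
ft_force: [-0.9, 0.5, 1.1]
finger_gap: 0.0324
gripper_force: 29.9
```

```bash
python3 - <<'E'
from h import *
np.set_printoptions(precision=4,suppress=True)
m,s=tcp(3);print(m);o=env.get_obs();print(o["t"],o["finger_gap"],o["gripper_force"])
f=env.grab_frame("side");im=f["image"];save(cv2.resize(im[130:260,220:400],(720,520),interpolation=cv2.INTER_CUBIC),"s3")
E
```

```text
[  0.5082   0.4164   0.004  180.0202 359.9306  20.0017  -0.1421   0.0384
   1.7161]
5.7667 0.03255509161211465 29.983733296394348
```

View pics/s3.png

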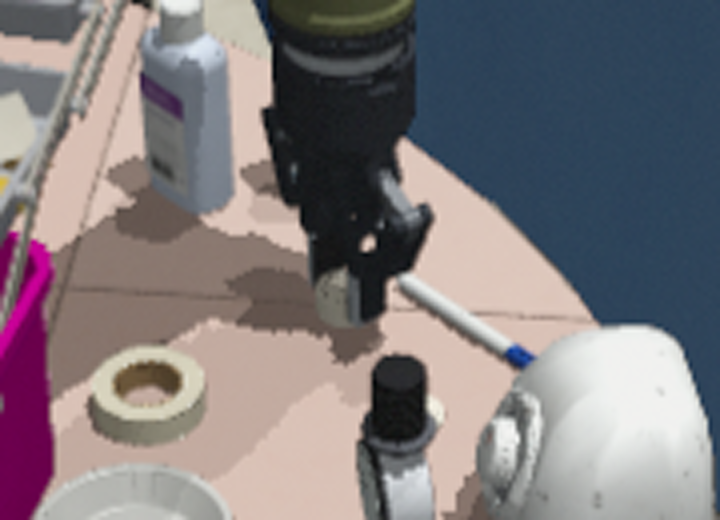

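Disc gripped between the pads near (345,295) in this crop, with everything around it undisturbed. Next I'll lift and carry it to the block.

Call:
carry_out(commands=[0.02,0,0,-0.02,0,0.02,0,0,-0.035,0,0.02,0,0,-0.035,0,0.02,0,0,-0.035,0,0.02,0,0,-0.035,0,0.02,0,0,-0.035,0])

```text
t: 6.32
tool_pos: [0.5075, 0.4157, 0.1999]
tool_rot: [180.0, 0.0, 20.0]
ft_force: [-0.1, 0.7, -0.5]
finger_gap: 0.0322
gripper_force: 29.9
```

Call:
carry_out(commands=[0.02,-0.018,0.035,0,0,0.02,-0.018,0.035,0,0,0.02,-0.018,0.035,0,0,0.02,-0.018,0.035,0,0,0.02,-0.018,0.035,0,0,0.02,-0.018,0.035,0,0,0.02,-0.018,0.035,0,0,0.02,-0.018,0.035,0,0,0.02,-0.018,0.035,0,0,0.02,-0.018,0.035,0,0,0.02,-0.018,0.035,0,0,0.02,-0.018,0.035,0,0])

```text
t: 7.32
tool_pos: [0.4477, -0.0543, 0.1984]
tool_rot: [-180.0, -0.0, 20.0]
ft_force: [0.8, 0.3, -0.3]
finger_gap: 0.0322
gripper_force: 29.9
```

```bash
python3 - <<'E'
from h import *
np.set_printoptions(precision=4,suppress=True)
m,s=tcp(4);print(m);o=env.get_obs();print(o["t"],o["finger_gap"],o["gripper_force"],o["q"])
f=env.grab_frame("wrist");save(f["image"],"w3")
for r in env.search_frame("test_block",f)[:2]: w=world(f,r["location"]);print(r["score"],w,toPix(f,w))
E
```

```text
[  0.4474  -0.058    0.1985 179.9196 180.0156  19.5539  -0.5285  -0.758
  -0.0538]
7.5167 0.03176858321800309 29.925850331783295 [ -9.2857  -5.2195  12.0704 112.9078   1.1017  72.1826 -67.7735]
0.79 [ 0.4542 -0.058   0.0168] [328.51   209.7898]
```

View pics/w3.png

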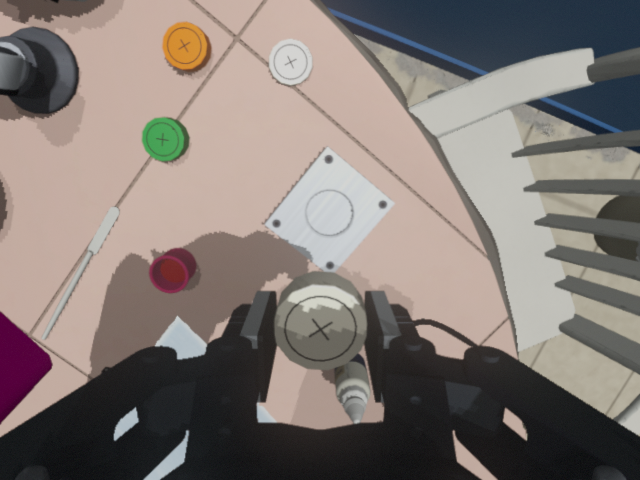

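Wrist image: the held disc's cross is at (320,329), still level between the pads. The recess ring is centred at (330,213), with the block's screws at (328,159), (383,205), (330,265), (277,224).

```bash
python3 - <<'E'
from h import *
np.set_printoptions(precision=4,suppress=True)
f=env.grab_frame("wrist");o=env.get_obs();print(o["tool_pos"])
R=pix(f,329.7,213.2,.015);D=pix(f,320,329,o["tool_pos"][2]+.011);print(R,D)
for p in [(328,159),(383,205),(330,265),(277,224)]: print(pix(f,*p,.015))
# refine ring: edges -> fit circle in rectified gray
g=cv2.cvtColor(f["image"],cv2.COLOR_RGB2GRAY)[180:245,295:365]
c=cv2.HoughCircles(cv2.resize(g,None,fx=4,fy=4,interpolation=cv2.INTER_CUBIC),cv2.HOUGH_GRADIENT,1,50,param1=60,param2=20,minRadius=75,maxRadius=125)
print(c is not None and c[0][:3]/4+[295,180,0])
s=env.grab_frame("side");w=env.search_frame("test_block",s);print(world(s,w[0]["location"]))
print(dt([R[0]-D[0]+o["tool_pos"][0],R[1]-D[1]+o["tool_pos"][1],.016],o))
E
```

```text
[ 0.4487 -0.051   0.1982]
[ 0.4519 -0.058   0.015 ] [ 0.4474 -0.0517  0.2092]
[ 0.4918 -0.0417  0.015 ]
[ 0.4729 -0.0957  0.015 ]
[ 0.4109 -0.0736  0.015 ]
[ 0.4289 -0.021   0.015 ]
[[331.625 213.875  22.125]]
[0.4652 0.19   0.0774]
[0.0021 0.0075 0.1822]
```

The arm was still settling in that picture, so I'll re-measure now that it is at rest.

```bash
cat >> h.py <<'E'
def ring(f,X,r=.0185):
    u,v=toPix(f,X);k=f["fx"]*r/(f["R"]@np.array(X)+f["t"])[2];s=int(2*k)
    x0,y0=int(u)-s,int(v)-s
    g=cv2.cvtColor(f["image"],cv2.COLOR_RGB2GRAY)[y0:y0+2*s,x0:x0+2*s]
    c=cv2.HoughCircles(cv2.resize(g,None,fx=4,fy=4,interpolation=cv2.INTER_CUBIC),cv2.HOUGH_GRADIENT,1,20,param1=60,param2=15,minRadius=int(3.2*k),maxRadius=int(4.8*k))
    return None if c is None else [(q/4+[x0,y0,0],pix(f,q[0]/4+x0,q[1]/4+y0,X[2])) for q in c[0][:3]]
E
python3 - <<'E'
from h import *
np.set_printoptions(precision=4,suppress=True)
print(tcp(3)[0]);f=env.grab_frame("wrist")
for r in ring(f,[.452,-.056,.015]): print(r)
save(cv2.resize(f["image"][140:380,230:430],(667,800))[:600],"w4")
E
```

```text
[  0.4486  -0.0515   0.1982 179.9955   0.0127  20.1175   0.1015  -0.1486
  -0.3835]
(array([331.125, 213.875,  21.925]), array([ 0.4518, -0.0598,  0.015 ]))
(array([333.375, 209.125,  18.45 ]), array([ 0.4561, -0.0601,  0.015 ]))
(array([332.375, 219.125,  26.8  ]), array([ 0.4481, -0.0623,  0.015 ]))
```

View pics/w4.png

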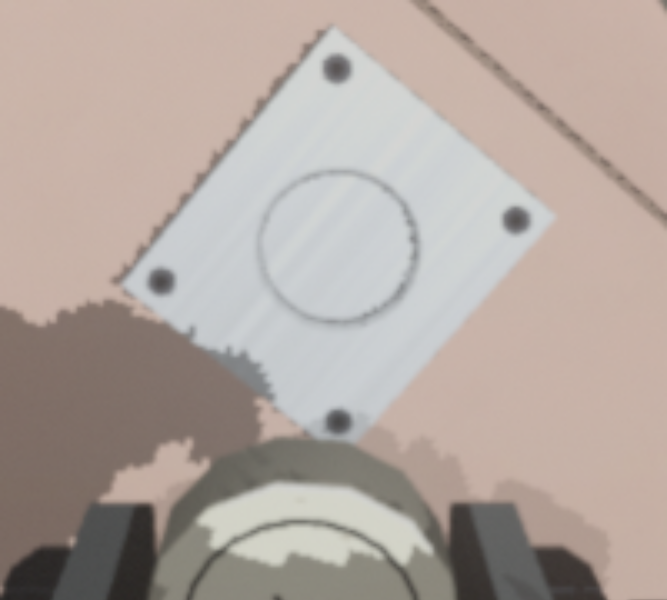

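Ring centre is at (331.4,213.9), agreeing with the mean of the four screws, so the recess is near (0.452,-0.060). I'll shift and go down to about 45 mm for a finer check.

Call:
carry_out(commands=[0.02,0.0005,0.009,0,0,0.02,0,0,0.02,0,0.02,0,0,0.025,0,0.02,0,0,0.025,0,0.02,0,0,0.025,0,0.02,0,0,0.025,0,0.02,0,0,0.02,0,0.02,0,0,0.01,0,0.02,0,0,0,0,0.02,0,0,0,0,0.02,0,0,0,0])

```text
t: 8.88
tool_pos: [0.4534, -0.061, 0.0496]
tool_rot: [179.9, -0.1, 20.0]
ft_force: [-0.2, 0.1, 0.3]
finger_gap: 0.0323
gripper_force: 29.9
```

```bash
python3 - <<'E'
from h import *
np.set_printoptions(precision=4,suppress=True)
print(tcp(6));f=env.grab_frame("wrist");save(f["image"][100:,80:580],"w5")
print(toPix(f,[.4517,-.06,.015]))
E
```

```text
(array([  0.4531,  -0.0609,   0.0495, 179.9529, 359.8742,  20.0016,
         0.0624,   0.0549,  -0.0797]), array([0.0003, 0.0001, 0.0003, 0.0128, 0.0275, 0.0034, 0.6835, 0.2655,
       0.3171]))
[317.8609 281.7826]
```

View pics/w5.png

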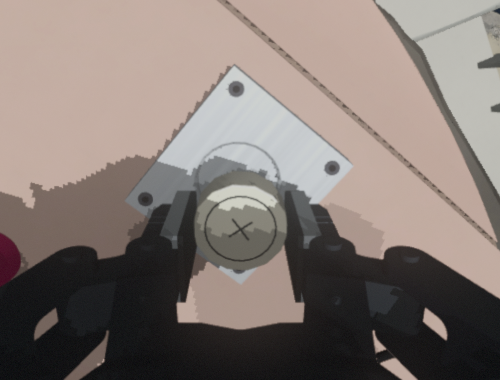

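Cropped wrist image: screws (full-frame) are at (225,299), (412,268), (316,189), (319,368), with the disc cross at (320,330). I'll compute the remaining offset.

```bash
python3 - <<'E'
from h import *
np.set_printoptions(precision=4,suppress=True)
f=env.grab_frame("wrist")
S=np.array([pix(f,*p,.015) for p in [(225.5,299),(412,268),(316,189),(319,368.5)]]);print(S,S.mean(0),S[:2].mean(0),S[2:].mean(0))
for h in (.009,.011): print(pix(f,320,330,.0495+h))
# dark-blob refine of screws
g=cv2.cvtColor(f["image"],cv2.COLOR_RGB2GRAY).astype(float);Q=[]
for u,v in [(225,299),(412,268),(316,189)]:
    w=g[v-7:v+8,u-7:u+8];d=np.clip(np.median(w)-25-w,0,None);yy,xx=np.mgrid[-7:8,-7:8];Q.append((u+(d*xx).sum()/d.sum(),v+(d*yy).sum()/d.sum()))
print(Q,[pix(f,*q,.015) for q in Q],np.mean([pix(f,*q,.015) for q in Q[:2]],0))
E
```

```text
[[ 0.4288 -0.0226  0.015 ]
 [ 0.4725 -0.0979  0.015 ]
 [ 0.4913 -0.0447  0.015 ]
 [ 0.4092 -0.0759  0.015 ]] [ 0.4504 -0.0603  0.015 ] [ 0.4506 -0.0602  0.015 ] [ 0.4503 -0.0603  0.015 ]
[ 0.4503 -0.0615  0.0585]
[ 0.4513 -0.0612  0.0605]
[(np.float64(nan), np.float64(nan)), (np.float64(412.1223021582734), np.float64(267.63309352517985)), (np.float64(316.05882352941177), np.float64(188.30588235294118))] [array([nan, nan, nan]), array([ 0.4726, -0.0979,  0.015 ]), array([ 0.4916, -0.0446,  0.015 ])] [nan nan nan]<stdin>:9: RuntimeWarning: invalid value encountered in scalar divide
```

Call:
carry_out(commands=[0.02,0,-0.001,0.01,0,0.02,0,0,0.01,0,0.02,0,0,0.006,0,0.02,0,0,0.003,0,0.02,0,0,0.002,0,0.02,0,0,0,0,0.02,0,0,0,0])

```text
t: 9.87
tool_pos: [0.4518, -0.0599, 0.0172]
tool_rot: [180.0, 0.0, 20.0]
ft_force: [0.4, -0.2, -0.3]
finger_gap: 0.0324
gripper_force: 29.9
```

```bash
python3 -c "
from h import *
print(tcp(4)[0].round(4))"
```

```text
[ 4.521000e-01 -5.980000e-02  1.760000e-02  1.799837e+02  3.599644e+02
  1.999950e+01  1.390000e-02 -1.395000e-01 -3.966000e-01]
```

No force 1.5 mm below the rim, so the disc is in the recess. I'll go the last 2.5 mm and release.

Call:
carry_out(commands=[0.02,0,0,0.001,0,0.02,0,0,0.001,0,0.02,0,0,0.0005,0,0.02,0,0,0,0,0.02,0,0,0,0])

```text
t: 10.48
tool_pos: [0.4517, -0.0598, 0.0148]
tool_rot: [180.0, 0.0, 20.0]
ft_force: [0.8, 0.6, -1.2]
finger_gap: 0.0327
gripper_force: 29.9
```

Call:
carry_out(commands=[0.045,0,0,0,0,0.05,0,0,0,0,0.055,0,0,0,0,0.06,0,0,0,0,0.06,0,0,-0.01,0,0.06,0,0,-0.03,0,0.06,0,0,-0.03,0,0.06,0,0,-0.03,0,0.06,-0.015,0,-0.03,0,0.06,-0.015,0,-0.03,0,0.06,0,0,-0.025,0,0.06,0,0,0,0])

```text
t: 11.48
tool_pos: [0.4262, -0.0708, 0.2061]
tool_rot: [179.8, -0.6, 19.9]
ft_force: [0.7, -0.5, 0.2]
finger_gap: 0.0599
gripper_force: 0.0
```

```bash
python3 - <<'E'
from h import *
np.set_printoptions(precision=4,suppress=True)
print(tcp(4)[0]);f=env.grab_frame("wrist");np.save("w6.npy",f["image"])
import pickle;pickle.dump(f,open("w6.pkl","wb"))
for z in [.0255]:
    c=[.452,-.06,z];print(toPix(f,c));
    try: print("blob",disc(f,c,rad=.03,h=z,thr=120))
    except Exception as e: print(e)
    for r in ring(f,c,.017) or []: print("ring",r)
for r in env.search_frame("thick_disc",f)[:3]: w=world(f,r["location"]);print(r["score"],w)
s=env.grab_frame("side")
for n in ["gauge_grip","gauge_dial","gauge_stand","thick_disc"]:
  for r in env.search_frame(n,s)[:3]: w=world(s,r["location"]);print(n,r["score"],w)
E
```

```text
[  0.424   -0.0701   0.2011 179.9555 269.8559  19.9943  -0.4783   0.2386
  -0.3076]
[321.1685 177.082 ]
blob ((320.86730194091797, 175.10043334960938), (93.48065948486328, 107.97853088378906), array([ 0.4533, -0.0593,  0.0255]))
ring (array([321.125, 176.375,  25.075]), array([ 0.4525, -0.0598,  0.0255]))
ring (array([319.375, 181.375,  18.6  ]), array([ 0.4485, -0.0598,  0.0255]))
ring (array([316.125, 177.125,  20.275]), array([ 0.4507, -0.0564,  0.0255]))
0.92 [0.5277 0.0764 0.0176]
0.69 [ 0.4529 -0.0616  0.0302]
0.58 [0.4594 0.0772 0.0171]
gauge_stand 0.61 [0.3569 0.2617 0.0008]
thick_disc 0.58 [0.5391 0.0688 0.0161]
thick_disc 0.56 [ 0.4496 -0.0667  0.0236]
thick_disc 0.56 [0.459  0.0748 0.0203]
```

Call:
carry_out(commands=[0.06,0.009,-0.029,-0.004,0,0.06,0.009,-0.029,-0.004,0,0.06,0.009,-0.029,-0.004,0,0.06,0.009,-0.029,-0.004,0,0.06,0.009,-0.029,-0.004,0,0.06,0.009,-0.029,-0.004,0,0.06,0.009,-0.029,-0.004,0,0.06,0.009,-0.029,-0.004,0,0.06,0,0,0,0,0.06,0,0,0,0,0.06,0,0,0,0])

```text
t: 12.95
tool_pos: [0.4118, 0.1719, 0.2314]
tool_rot: [180.0, 0.1, 20.0]
ft_force: [0.9, -0.3, 0.5]
finger_gap: 0.0602
gripper_force: 0.0
```

```bash
cat >> h.py <<'E'
def cloud(f):
    z=f["z_map"];v,u=np.mgrid[:480,:640]
    K=np.array([[f["fx"],0,f["cx"]],[0,f["fy"],f["cy"]],[0,0,1]])
    n=cv2.undistortPoints(np.stack([u,v],-1).reshape(-1,1,2).astype(float),K,np.array(f["dist"])).reshape(480,640,2)
    P=np.dstack([n*z[...,None],z]);W=(P-f["t"])@f["R"];W[z==0]=np.nan;return W
E
python3 - <<'E'
from h import *
import pickle
np.set_printoptions(precision=4,suppress=True)
f=pickle.load(open("w6.pkl","rb"));W=cloud(f)
m=np.hypot(W[...,0]-.4525,W[...,1]+.0598)<.014;print("disc top z",np.median(W[m][:,2]))
A=np.c_[W[m][:,:2],np.ones(m.sum())];print("plane",np.linalg.lstsq(A,W[m][:,2],rcond=None)[0])
m=(np.hypot(W[...,0]-.4525,W[...,1]+.0598)<.034)&(np.hypot(W[...,0]-.4525,W[...,1]+.0598)>.024);print("block z",np.median(W[m][:,2]))
m=(W[...,2]>.022)&(W[...,2]<.03)&(np.hypot(W[...,0]-.4525,W[...,1]+.0598)<.03);p=W[m];print("disc extents",p.min(0),p.max(0))
print(tcp(4)[0])
for c in ["wrist","side","scene"]:
    f=env.grab_frame(c);pickle.dump(f,open(c+"7.pkl","wb"));W=cloud(f)
    for n in ["gauge_grip","gauge_dial","gauge_stand","gauge"]:
        for r in env.search_frame(n,f)[:2]: w=world(f,r["location"]);print(c,n,r["score"],w)
    near=np.hypot(W[...,0]-.47,W[...,1]-.19)<.06
    for a,b in [(0.11,.15),(.043,.098)]:
        p=W[near&(W[...,2]>a)&(W[...,2]<b)]
        if len(p)>20:
            u,s,vt=np.linalg.svd(p[:,:2]-p[:,:2].mean(0),full_matrices=False)
            print(c,a,len(p),p.min(0),p.max(0),p.mean(0),"axis",np.degrees(np.arctan2(vt[0,1],vt[0,0])),s/np.sqrt(len(p)))
f=pickle.load(open("wrist7.pkl","rb"));save(f["image"],"w7")
E
```

```text
disc top z 0.026775535411830705
plane [-0.1408 -0.2421  0.077 ]
block z 0.2771617404010842
disc extents [ 0.4345 -0.0766  0.0224] [ 0.468  -0.0435  0.0292]
[  0.412    0.1713   0.2315 179.982    0.0334  19.8881  -0.355    0.2791
  -0.0912]
wrist gauge_grip 0.88 [0.4764 0.1968 0.1457]
wrist gauge_dial 0.83 [0.4772 0.1969 0.1394]
wrist gauge_dial 0.5 [ 0.4532 -0.049   0.019 ]
wrist gauge_stand 0.79 [0.4655 0.1947 0.0091]
wrist gauge 0.68 [0.4794 0.1987 0.1392]
wrist 0.11 2672 [0.4623 0.1776 0.1104] [0.4977 0.2128 0.1499] [0.4795 0.195  0.1373] axis -146.33976345583818 [0.0083 0.0082]
wrist 0.043 1117 [0.4647 0.1673 0.0433] [0.529  0.223  0.0969] [0.4804 0.1962 0.0855] axis -97.18085862594923 [0.0216 0.0136]
side gauge_grip 0.82 [0.4849 0.1866 0.1279]
side gauge_dial 0.7 [0.4748 0.1806 0.0983]
side gauge_dial 0.27 [0.4779 0.1826 0.1308]
side gauge_stand 0.79 [0.4726 0.1769 0.0063]
side gauge 0.69 [0.4756 0.1796 0.0956]
side 0.11 326 [0.4626 0.1738 0.11  ] [0.4976 0.2058 0.1491] [0.4788 0.1863 0.1308] axis -11.47625154086597 [0.0079 0.0065]
side 0.043 432 [0.464  0.1619 0.0431] [0.5293 0.2188 0.0977] [0.4762 0.1788 0.0784] axis -71.11952736485497 [0.0133 0.0115]
scene gauge_grip 0.53 [0.4663 0.1937 0.1351]
scene gauge_dial 0.96 [0.463  0.1941 0.0932]
scene gauge_dial 0.57 [0.4644 0.1928 0.0056]
scene gauge_stand 0.97 [0.4634 0.1965 0.0094]
scene gauge 0.74 [0.4614 0.1927 0.0889]
scene 0.11 311 [0.4604 0.1784 0.11  ] [0.4901 0.2093 0.1496] [0.4731 0.194  0.1323] axis -78.54864834122843 [0.0081 0.0069]
scene 0.043 485 [0.4613 0.1668 0.0432] [0.4899 0.2226 0.0978] [0.4677 0.1933 0.0766] axis 94.01274381162723 [0.0162 0.0061]
```

View pics/w7.png

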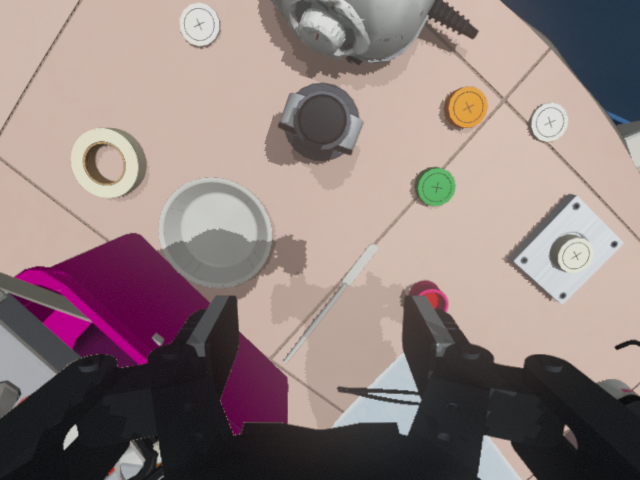

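Wrist image: the disc sits in the block at (575,255). The gauge handle cap is at (324,118), and the case ends show at (292,113) and (348,136). I'll check the disc tilt robustly and get the gauge axis and dial angle.

```bash
python3 - <<'E'
from h import *
import pickle
np.set_printoptions(precision=4,suppress=True)
for n in ["w6","wrist7"]:
    W=cloud(pickle.load(open(n+".pkl","rb")))
    d=np.hypot(W[...,0]-.4525,W[...,1]+.0598);m=(d<.013)&(W[...,2]<.04);p=W[m];A=np.c_[p[:,:2]-p[:,:2].mean(0),np.ones(len(p))]
    print(n,len(p),"slope,z",np.linalg.lstsq(A,p[:,2],rcond=None)[0],"block",np.median(W[(d>.022)&(d<.032)&(W[...,2]<.04)][:,2]))
f=pickle.load(open("wrist7.pkl","rb"))
print("disc",pix(f,575.5,255.5,.0255),ring(f,[.4525,-.0598,.0255],.017))
a,b=pix(f,291,112.5,.07),pix(f,350,137,.07);print(a,b,np.degrees(np.arctan2(*(b-a)[1::-1])),np.linalg.norm(b-a))
print("cap",pix(f,324,118,.146))
for r in ring(f,[.478,.195,.146],.013) or []: print("cap ring",r)
for n in ["wrist7","side7","scene7"]:
    f=pickle.load(open(n+".pkl","rb"));W=cloud(f);c=np.array([.478,.194])
    r=np.hypot(W[...,0]-c[0],W[...,1]-c[1])
    p=W[(r<.022)&(W[...,2]>.143)];
    if len(p)>10: print(n,"cap mid",(p[:,:2].min(0)+p[:,:2].max(0))/2,np.median(p,0),np.ptp(p,axis=0))
    p=W[(r<.034)&(W[...,2]>.05)&(W[...,2]<.09)]
    if len(p)>10:
        R=cv2.minAreaRect((p[:,:2]*1000).astype(np.float32));print(n,"case rect",R)
E
```

```text
w6 915 slope,z [ 0.002  -0.0016  0.0268] block 0.016234720373172737
wrist7 585 slope,z [ 0.0076 -0.0016  0.0265] block 0.01598041740204619
disc [ 0.4509 -0.0605  0.0255] [(array([570.375, 255.625,  21.2  ]), array([ 0.4492, -0.0559,  0.0255])), (array([571.875, 250.375,  19.05 ]), array([ 0.4541, -0.0548,  0.0255])), (array([579.625, 259.125,  17.8  ]), array([ 0.4492, -0.0659,  0.0255]))]
[0.4782 0.2174 0.07  ] [0.4766 0.1721 0.07  ] -92.0813515130405 0.04536090830434468
cap [0.4809 0.1942 0.146 ]
cap ring (array([321.375, 119.375,  25.375]), array([0.4798, 0.1952, 0.146 ]))
cap ring (array([325.625, 122.375,  25.125]), array([0.4791, 0.1926, 0.146 ]))
cap ring (array([326.375, 117.375,  20.225]), array([0.4816, 0.1931, 0.146 ]))
wrist7 cap mid [0.48  0.195] [0.48   0.195  0.1471] [0.0255 0.0252 0.0069]
wrist7 case rect ((478.4117431640625, 195.04444885253906), (55.70771408081055, 27.165603637695312), 89.34525299072266)
side7 cap mid [0.4793 0.1914] [0.4796 0.1915 0.1448] [0.0227 0.0281 0.006 ]
side7 case rect ((477.4512023925781, 190.60061645507812), (26.891727447509766, 57.26493835449219), 2.417649984359741)
scene7 cap mid [0.4774 0.1954] [0.4777 0.1949 0.1459] [0.0247 0.0245 0.0073]
scene7 case rect ((474.79522705078125, 194.72756958007812), (28.085323333740234, 55.00172424316406), 2.5083799362182617)
```

Disc seated flat (10.5 mm proud, tilt below 0.01 rad). Gauge axis is near (0.479,0.1945), with its dial already along -x within about 2°, so no turn is needed. I'll move over the handle.

Call:
carry_out(commands=[0.06,0.018,0.0005,0,0,0.06,0.018,0.0005,0,0,0.06,0.018,0,0,0,0.06,0.017,0,0,0,0.06,0,0,0.02,0,0.06,0,0,0.02,0,0.06,0,0,0.01,0,0.06,0,0,0,0,0.06,0,0,0,0])

```text
t: 14.65
tool_pos: [0.4786, 0.1958, 0.1817]
tool_rot: [180.0, 0.1, 20.0]
ft_force: [0.3, -0.4, 1.0]
finger_gap: 0.0598
gripper_force: 0.0
```

```bash
python3 - <<'E'
from h import *
np.set_printoptions(precision=4,suppress=True)
m=tcp(4)[0];print(m)
f=env.grab_frame("wrist");W=cloud(f)
p=W[(np.hypot(W[...,0]-.479,W[...,1]-.1945)<.02)&(W[...,2]>.14)&(W[...,2]<.152)]
print(len(p),p.min(0),p.max(0),(p.min(0)+p.max(0))/2)
print(dt([.479,.1945,.114]))
E
```

```text
[  0.4795   0.1962   0.183  180.0024 359.8844  20.0024  -0.283    0.1927
   0.1461]
2460 [0.4674 0.1817 0.1401] [0.4933 0.2081 0.1495] [0.4804 0.1949 0.1448]
[-0.0012  0.0014  0.0691]
```

Call:
carry_out(commands=[0.06,0,0.0015,0.015,0,0.06,0,0,0.015,0,0.06,0,0,0.015,0,0.06,0,0,0.012,0,0.06,0,0,0.008,0,0.06,0,0,0.004,0,0.06,0,0,0,0,0.06,0,0,0,0])

```text
t: 15.57
tool_pos: [0.4798, 0.1947, 0.1133]
tool_rot: [-180.0, -0.0, 20.0]
ft_force: [0.3, -0.8, 0.5]
finger_gap: 0.06
gripper_force: 0.0
```

Call:
carry_out(commands=[0.015,0,0,0,0,0.015,0,0,0,0,0.015,0,0,0,0,0.015,0,0,0,0,0.015,0,0,0,0,0.015,0,0,0,0,0.015,0,0,0,0,0.015,0,0,0,0], grip_force=60)

```text
t: 16.23
tool_pos: [0.4798, 0.1948, 0.1134]
tool_rot: [-180.0, -0.1, 20.0]
ft_force: [-0.7, -0.4, 4.5]
finger_gap: 0.0241
gripper_force: 58.8
```

```bash
python3 -c "
from h import *
m=tcp(4)[0];print(m.round(4));o=env.get_obs();print(o['t'],o['finger_gap'],o['gripper_force'],o['moment'],o['q'])"
```

```text
[4.798000e-01 1.948000e-01 1.132000e-01 1.800066e+02 3.599326e+02
 2.000500e+01 2.635000e-01 7.583000e-01 5.543100e+00]
16.4333 0.024528451474874376 58.81540238857269 [0.14840394 0.01760594 0.00050302] [-20.92969112   7.90306671  -4.40054132 109.9648302    0.68280836
  62.09166468 -95.60595908]
```

Call:
carry_out(commands=[0.015,0,0,-0.005,0,0.015,0,0,-0.01,0,0.015,0,0,-0.01,0,0.015,0,0,-0.01,0,0.015,0,0,-0.015,0,0.015,0,0,-0.015,0,0.015,0,0,-0.01,0,0.015,0,0,-0.005,0,0.015,0,0,0,0,0.015,0,0,0,0])

```text
t: 17.27
tool_pos: [0.4792, 0.1943, 0.1926]
tool_rot: [180.0, 0.0, 20.0]
ft_force: [-0.1, -1.1, -2.2]
finger_gap: 0.0245
gripper_force: 59.0
```

```bash
cat >> h.py <<'E'
def gauge(f,c,lo,hi,r=.034):
    W=cloud(f);d=np.hypot(W[...,0]-c[0],W[...,1]-c[1]);p=W[(d<r)&(W[...,2]>lo)&(W[...,2]<hi)]
    return len(p),cv2.minAreaRect((p[:,:2]*1000).astype(np.float32)) if len(p)>10 else None, p
E
python3 - <<'E'
from h import *
np.set_printoptions(precision=4,suppress=True)
m=tcp(4)[0];print(m);o=env.get_obs();print(o['finger_gap'],o['gripper_force'],o["moment"])
dz=.08
for c in ["side","scene"]:
    f=env.grab_frame(c)
    print(c,gauge(f,m[:2],.045+dz,.092+dz)[:2]); n,_,p=gauge(f,m[:2],.003+dz,.035+dz,.022)
    if n: print(n,"stem mid",(p.min(0)+p.max(0))/2,p.min(0),p.max(0))
E
```

```text
[  0.4788   0.1942   0.1919 179.988    0.1018  20.0018  -0.0707   0.2001
  -2.4132]
0.0245207995491615 58.99700582027435 [-0.016  -0.0248  0.0216]
side (417, ((476.80120849609375, 191.85519409179688), (27.716257095336914, 58.204254150390625), 2.7375407218933105))
99 stem mid [0.4794 0.1863 0.0991] [0.4655 0.1782 0.0832] [0.4933 0.1944 0.115 ]
scene (504, ((474.509033203125, 194.26673889160156), (55.37163543701172, 29.707752227783203), 87.9962158203125))
54 stem mid [0.4707 0.1943 0.1   ] [0.4633 0.1844 0.0851] [0.4781 0.2041 0.1149]
```

Call:
carry_out(commands=[0.015,-0.005,0.01,0,0,0.015,-0.0095,0.0195,0,0,0.015,-0.0095,0.0195,0,0,0.015,-0.0095,0.0195,0,0,0.015,-0.0095,0.0195,0,0,0.015,-0.0095,0.0195,0,0,0.015,-0.0095,0.0195,0,0,0.015,-0.0095,0.0195,0,0,0.015,-0.0095,0.0195,0,0,0.015,-0.0095,0.0195,0,0,0.015,-0.0095,0.0195,0,0,0.015,-0.0095,0.0195,0,0])

```text
t: 18.57
tool_pos: [0.4525, -0.0558, 0.1928]
tool_rot: [180.0, 0.0, 20.0]
ft_force: [-0.2, 0.6, -2.2]
finger_gap: 0.025
gripper_force: 59.0
```

Call:
carry_out(commands=[0.015,-0.003,0.0065,0.005,0,0.015,0,0,0.01,0,0.015,0,0,0.01,0,0.015,0,0,0.008,0,0.015,0,0,0.005,0,0.015,0,0,0.004,0,0.015,0,0,0,0,0.015,0,0,0,0])

```text
t: 19.23
tool_pos: [0.4528, -0.0605, 0.1507]
tool_rot: [-180.0, 0.0, 20.1]
ft_force: [0.1, -0.4, -2.1]
finger_gap: 0.0245
gripper_force: 59.2
```

```bash
python3 - <<'E'
from h import *
np.set_printoptions(precision=4,suppress=True)
m=tcp(6)[0];print(m);o=env.get_obs();print(o['finger_gap'],o['gripper_force'],o["moment"])
b=m[2]-.105;print("foot",b)
f=env.grab_frame("side")
print(gauge(f,m[:2],.038+b,.088+b)[:2])
n,_,p=gauge(f,m[:2],b-.002,b+.026,.022);print("stem",n,(p.min(0)+p.max(0))/2,p.min(0),p.max(0))
n,_,p=gauge(f,m[:2],.10+b,.14+b,.022);print("sleeve",n,(p.min(0)+p.max(0))/2)
n,_,p=gauge(f,m[:2],.019,.029,.022);print("disc",n,(p.min(0)+p.max(0))/2,p.min(0),p.max(0))
# plane-fit tilt of image edges: stem silhouette in the image
import pickle;pickle.dump(f,open("side9.pkl","wb"))
E
```

```text
[  0.4531  -0.0609   0.1512 179.9804 359.9553  20.0176  -0.2632   0.0909
  -2.6332]
0.02494491580308307 59.24963593482971 [ 0.0233  0.0448 -0.0168]
foot 0.04621571160174663
(565, ((451.0909118652344, -64.63822937011719), (27.946186065673828, 52.55812072753906), 1.252637505531311))
stem 81 [ 0.4525 -0.0691  0.0581] [ 0.4436 -0.0763  0.0445] [ 0.4613 -0.0618  0.0717]
sleeve 391 [ 0.4489 -0.065   0.1663]
disc 258 [ 0.4509 -0.0631  0.0237] [ 0.4341 -0.0793  0.0191] [ 0.4678 -0.0468  0.0282]
```

Call:
carry_out(commands=[0.015,-0.0005,-0.001,0.004,0,0.015,0,0,0.004,0,0.015,0,0,0.004,0,0.015,0,0,0.003,0,0.015,0,0,0.001,0,0.015,0,0,0.001,0,0.015,0,0,0.001,0,0.015,0,0,0,0,0.015,0,0,0,0])

```text
t: 20.33
tool_pos: [0.4519, -0.0603, 0.133]
tool_rot: [180.0, -0.0, 20.0]
ft_force: [-2.1, -0.2, -1.1]
finger_gap: 0.0243
gripper_force: 59.3
```

```bash
python3 -c "
from h import *
m,s=tcp(5);print(m.round(4),s.round(4)[6:]);print(env.get_obs()['moment'])"
```

```text
[ 4.520000e-01 -6.030000e-02  1.330000e-01  1.799937e+02  3.599875e+02
  2.000240e+01 -7.490000e-01 -3.980000e-02 -8.244000e-01] [0.3364 0.3956 0.631 ]
[0.06444436 0.24025415 0.02500308]
```

Point is touching. I'll continue in 1 mm steps.

Call:
carry_out(commands=[0.015,0,0,0.001,0,0.015,0,0,0.001,0,0.015,0,0,0.001,0,0.015,0,0,0,0,0.015,0,0,0,0])

```text
t: 21.0
tool_pos: [0.4525, -0.0603, 0.1307]
tool_rot: [180.0, -0.1, 20.0]
ft_force: [-0.9, 0.7, 5.7]
finger_gap: 0.0241
gripper_force: 59.9
```

```bash
python3 -c "
from h import *
m,s=tcp(5);print(m.round(4),s.round(4)[6:]);print(env.get_obs()['moment'])"
```

```text
[ 4.525000e-01 -6.030000e-02  1.307000e-01  1.799773e+02  3.599302e+02
  2.000160e+01 -1.450200e+00  1.741000e-01  4.900200e+00] [0.896  0.4731 0.6757]
[ 0.1405647   0.50819759 -0.02399186]
```

Call:
carry_out(commands=[0.015,0,0,0.001,0,0.015,0,0,0.001,0,0.015,0,0,0.001,0,0.015,0,0,0,0,0.015,0,0,0,0])

```text
t: 21.67
tool_pos: [0.4527, -0.0602, 0.1281]
tool_rot: [180.0, -0.1, 20.0]
ft_force: [-2.7, 1.3, 7.4]
finger_gap: 0.0243
gripper_force: 60.2
```

```bash
python3 - <<'E'
from h import *
import pickle
np.set_printoptions(precision=4,suppress=True)
m,s=tcp(6);print(m,s[6:]);print(env.get_obs()['moment'])
for c in ["side","scene"]:
    f=env.grab_frame(c);b=.0255
    print(c,gauge(f,m[:2],.038+b,.088+b)[:2])
    for lo,hi in [(.002,.026),(.036,.06),(.065,.088),(.102,.138)]:
        n,_,p=gauge(f,m[:2],lo+b,hi+b,.034 if hi<.09 else .02)
        if n: print(lo,n,(p.min(0)+p.max(0))/2,p[:,2].max())
E
```

```text
[  0.4527  -0.0603   0.1281 179.9713 359.9001  20.0007  -1.9156   0.235
   7.6092] [0.2207 0.4674 0.5223]
[ 0.152   0.6543 -0.0422]
side (526, ((450.3297424316406, -63.72669219970703), (55.62983703613281, 28.043678283691406), 89.93997192382812))
0.002 70 [ 0.451  -0.0699  0.0353] 0.043066933236123386
0.036 112 [ 0.4495 -0.0644  0.0744] 0.08544184794529502
0.065 366 [ 0.4504 -0.0637  0.102 ] 0.11344028320196527
0.102 270 [ 0.4506 -0.0626  0.1456] 0.1634857413616029
scene (487, ((446.1937561035156, -59.412696838378906), (56.43626403808594, 27.448884963989258), 84.60425567626953))
0.002 50 [ 0.4442 -0.0589  0.0389] 0.05031422910023073
0.036 146 [ 0.4363 -0.0592  0.0735] 0.08541060339311575
0.065 308 [ 0.4479 -0.0593  0.102 ] 0.11347028918470982
0.102 242 [ 0.4494 -0.0623  0.1454] 0.16327486294302512
```

Spring rate reads 1 N/mm, so the handle is about 3 mm down with roughly 10 N on the disc. The gauge is upright and centred, with its dial facing the robot. Handing in.

```bash
python3 -c "
from h import *
print(env.close_job())"
```

```text
the job is handed in; nothing more can be done
None
```

The job is handed in, but no verdict came back. By my measurements the thick disc is seated flat in the recess. The gauge is held upright on its centre with the dial facing the robot, its handle about 3 mm down and roughly 10 N on the disc.

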